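Set the leg of a figure-painting stand to its height mark and close the cam lever

TASK

Get the painting stand ready for the next figure: take hold of its round leg, raise it until its rubber top is level with the top of the steel height mark beside it, and, still holding it there, swing the cam lever on the collar closed, fully against its stop. Finish still holding the leg at the mark with the lever closed, because a colleague has yet to tighten the clamp screw and the leg would drop; do not shift the height mark, the jar, the pot, the duck or the brush.

Things in the scene. Friction and masses are not known exactly. Their poses are not given: they have to be found in the camera images.
- stand: Bolted stand. Origin on the bench, on the leg's upright axis; z up. Foot plate 14 mm thick, x -60 to 60, y -130 to 60 mm. Round column 44 mm across, then the lever's dark collar ring 48 mm across, its top 90 mm above the bench. Lever stop lug: 42 to 54 mm from the axis, top 105 mm above the bench, 88 degrees counter-clockwise from the stand's +x. The height mark is at the -y side.
- leg: Upright aluminium tube 26 mm across, on the stand's axis; origin on its axis, 152 mm below its rubber top. Slides up 0 to 70 mm and also turns freely about its axis, so a hand gripping it can turn with it. Moves 0.3 to 0.6 kg. Starts lowest (top 152 mm above the bench, 62 mm above the collar) and drops back there whenever let go, lever open or closed.
- leg_top (a point): Centre of the leg's flat rubber top. Grip the leg low, with the fingertips 5 to 15 mm above the collar ring, that is about 50 mm below this point: once the leg is raised, the fingers then still reach well below the top of the lever's blade.
- mark_top (a point): Height mark: 10 mm steel rod 105 mm from the leg axis on the stand's -y side, with a flat steel flag 14 x 40 x 4 mm on top pointing at the leg. This point is on the flag's upper face, which is the height to set (170 to 194 mm above the bench), 75 mm from the leg axis; the flag ends 72 mm from it. Stiff in its socket (12 N). Axes as the stand's.
- lever (a joint): Lever angle about the leg's axis, rad: 0 open, grows counter-clockwise seen from above, 1.0 closed against its stop lug. Starts at 0 to 0.25, stays where left, needs 0.1 N m (4 N at 25 mm). A finger's side can swing it: grip the leg with one finger about 60 degrees clockwise of the blade, then turn the hand counter-clockwise about the leg's axis until it is home.
- lever_mid (a point): Middle of the lever's upright steel blade, 34 mm from the leg axis, 125 mm above the bench. The blade, 7 mm thick (round 10 mm outer edge), stands on the collar ring and turns with it; it spans 17 to 54 mm from the leg axis and 90 to 160 mm above the bench. Seen from the leg it points 20 degrees (0.349 rad) plus the lever angle counter-clockwise from the stand's +x.
- paint_jar: Bystander: closed paint jar, 62 mm across, 82 mm high. Origin under its centre.
- paint_pot: Bystander: small open grey pot, 54 mm across, 45 mm high. Origin under its centre.
- plaster_duck: Bystander: white plaster duck on a round foot, 60 mm across, 77 mm high. Origin under the foot's centre.
- brush: Bystander: paint brush lying on the bench.
Mind the look-alikes: they are no part of the job. Of the things that look like the stand, take the one that is farthest from the robot's base at the start.

How it is judged:
By the outcome, as a careful person would: the job done as asked, in the order asked, and still so for the second after the job is handed in, while the arm keeps its last pose, push and grip.
It also fails if it takes over 42 s, if anything falls off the work surface, if the arm or the gripper's body presses on something with over 40 N, if the wrist force passes 120 N, or if a joint passes its speed limit or range.

ROBOT

A 6-joint arm with a two-finger parallel gripper is mounted at the origin on the work surface. World frame = base frame: x ahead of the robot, y to its left, z up, the work surface at z = 0. Lengths are in m, angles in degrees, forces in N, time in s.
With the tool pointing down it reaches from about 0.375 to 0.9 m from the base axis. Payload 3.1 kg.
Tool frame: the origin (TCP) lies at the very end of the fingers, on their centre line; the grasp point (between the pads) lies 19 mm behind it (grip_point_offset is the distance from the TCP to the grasp point, in m); y points along the fingers, x is the direction in which the jaws open and shut, and the axes are right-handed (so a half turn about y gives the same grasp; the last joint's range is limited). The gripper opens to 87 mm and grips with 3 to 60 N. Pads are 19 mm wide; open, the fingers measure 117 mm over their backs; the gripper's body (75 mm by 190 mm) begins 51 mm behind the grasp point.
Start: joints at [54.918, 30.224, 82.088, -0, 67.689, -10.227], TCP at [0.263, 0.567, 0.194] pointing down, gripper open.
Joint ranges: [-176.69, 176.69], [-43.24, 126.21], [12.49, 139.97], [-82, 262], [0, 151.66], [-163.58, 163.58]. Speed limits (degrees/s): [159.86, 159.86, 180, 180, 180, 180].

INTERFACE

Orientations are given as a 3x3 rotation matrix whose columns are the frame's x, y, z axes.
In Python, from rig import * gives the robot as it stands.
- The arm moves only by the tool send_rows, never from a script. Its argument "moves" is text: rows parted by semicolons, each of 5 numbers parted by spaces: the finger opening in mm, from 0 to 87, then the shift along the tool's x, y, z in mm, then the turn about the tool's y in degrees. In form: fingers dx dy dz yaw; .... A call has 1 to 20 rows; each row shifts and turns the commanded pose from where the row before left it, along the tool's axes as they then stand; what a row does not reach is not made up. A row lasts 1/12 s, in which the tool goes at most 41.7 mm and 7.16 degrees, less where a joint would pass 70% of its speed; a pose out of reach is approached as far as the arm can. A call is refused whole if a number of a shift passes 41.7 or a number of a turn 7.16, either way. A call with a gripper value outside its range is refused whole. The fingers move at their own pace and stop on an object; the grip force is fixed at half the most. Time passes only in rows, so rows that do not move let the fingers close. It gives the time, the measured TCP pose, the force and the opening at its end, in the units of the state.
- read_state(): the state, without advancing time (a new reading comes with each control period).
- capture(name): name is "side" or "top" or "wrist"; returns a dict with "image" (384x512x3 uint8, blue, green, red), "z_map" (384x512 float32, m along the optical axis (not along the pixel's ray), 0 where there is no reading), "mtx" (3x3 intrinsics, pixels), "origin" and "rotation" of the camera in the world; the wrist camera has in their place "tool_from_camera" (4x4, takes a point from camera to tool coordinates, whose origin is the TCP and whose axes are the tool frame's). Camera axes: x right, y up, looking along -z (the intrinsics and any distortion apply to the point x, -y, -z); pixel columns grow to the right and rows downward; lengths in m; the calibration is good to about 2 mm. A picture is of the moment at which its call begins: read the wrist's pose just before it.
- hand_in(): hands the job in, once; it reports no verdict.
Trained networks look in a picture, given as the dict that the camera call returned (one of the last four; its "shot" number tells which), for a name from the list of things; names that differ only in an ending like _2 or _b are one class to them, and where a whole thing is asked for, a point or a joint stands for the part that bears it (a point fixed in the world has none). Each returns a list of dicts, best first, with "p" (0 to 1); they miss things now and then, are a little off and sometimes report something else, mostly with a low value. They report only what shows in the picture. A call takes as long as a camera call. They do not tell look-alikes from the thing itself.
- search_frame(picture, name): "bbox" ([left, top, right, bottom] in pixels, round what is visible of it).
- masks_of(picture, name): "region" (384x512 bool, what is visible of it) and "bbox" ([left, top, right, bottom] in pixels, round what is visible of it).
- mark_of(picture, name): "pixel" ([row, column] in pixels: a listed point, or the origin of a listed thing).
The state is a dict: "time_s": time; "joint_positions": joint angles; "qvel": joint speeds; "tau": joint torques, N m; "position": TCP position; "tcp_rot": TCP orientation; "force": force on the tool from outside, world axes, zero at the start; "moment": the same for the moment, N m; "opening": opening from 0.0 (shut) to 1.0 (fully open).
Only numpy, scipy, OpenCV 4.12 (cv2) and the standard library are available. Lean on these libraries where they do the work, as an engineer would, in place of code of your own. Each camera call takes 0.05 s, during which the arm holds its last target. There are 200 camera calls.

## Working session

There is one attempt and no reset: what is moved stays moved. The work goes in short steps, Python scripts to look and compute and a tool call to move; the robot and the scene stay as the last step left them, time stands still between calls to the robot, and variables do not carry over. Pictures are saved under pics/ and viewed, about 8 in all and at most 12, crops included, and the job is handed in when it is done.

Besides the shell and the picture viewer there is one more tool, called after "Call:" as name(argument=value, ...), one argument or row to a line, values as JSON. send_rows: Moves the arm, as the interface text tells. Its arguments: {"type":"object","properties":{"moves":{"type":"string"}},"required":["moves"]}

```bash
mkdir -p pics; cat > h.py <<'E'
from rig import *
import numpy as np, cv2
def cam(c):
    if "origin" in c: return np.array(c["rotation"]),np.array(c["origin"])
    s=c["st"]; T=np.array(c["tool_from_camera"]); R=np.array(s["tcp_rot"])
    return R@T[:3,:3], R@T[:3,3]+np.array(s["position"])
def shot(n):
    s=read_state(); c=capture(n); c["st"]=s; return c
def pts(c,rc,z=None):
    rc=np.atleast_2d(np.asarray(rc,float)); K=np.array(c["mtx"]);R,o=cam(c)
    if z is None: z=c["z_map"][rc[:,0].round().astype(int),rc[:,1].round().astype(int)]
    d=np.c_[(rc[:,1]-K[0,2])/K[0,0],-(rc[:,0]-K[1,2])/K[1,1],-np.ones(len(rc))]*np.reshape(z,(-1,1))
    return d@R.T+o
def onplane(c,rc,h):
    R,o=cam(c); p=pts(c,rc,1.0)-o
    return o+p*((h-o[2])/p[:,2:])
def cloud(c):
    r,q=np.nonzero(c["z_map"]>0); return np.c_[r,q],pts(c,np.c_[r,q])
E
python3 - <<'E'
from h import *
s=read_state(); print({k:np.round(v,3).tolist() for k,v in s.items()})
ims=[]
for n in ("side","top"):
    c=shot(n); ims.append(c["image"]); print(n,cam(c)[1].round(3), [k for k in c])
    for name in ("stand","leg_top","mark_top","lever_mid"):
        for d in (mark_of(c,name) ):
            rc=np.array(d["pixel"]); 
            print(name,round(d["p"],2),rc.round(1),pts(c,rc).round(3), onplane(c,rc,{"stand":0,"leg_top":.152,"mark_top":.182,"lever_mid":.125}[name]).round(3))
cv2.imwrite("pics/a.png",np.hstack([cv2.resize(i,(400,300)) for i in ims])); cv2.imwrite("pics/top.png",cv2.resize(ims[1],(800,600)))
E
```

```text
{'time_s': 0.0, 'joint_positions': [54.918, 30.28, 82.158, -0.001, 67.687, -10.227], 'qvel': [-0.055, -0.054, -0.052, -0.045, 0.028, -0.039], 'tau': [0.001, -44.004, -17.66, 0.063, 0.058, -0.0], 'position': [0.262, 0.566, 0.193], 'tcp_rot': [[0.42, -0.001, -0.907], [0.907, -0.002, 0.42], [-0.002, -1.0, 0.0]], 'force': [-0.678, 0.271, 0.293], 'moment': [-0.009, 0.031, -0.045], 'opening': 1.004}
side [ 0.193 -0.911  0.752] ['image', 'z_map', 'mtx', 'origin', 'rotation', 'shot', 'st']
stand 0.94 [321.1 194.6] [[ 0.252 -0.227  0.032]] [[ 0.255 -0.197  0.   ]]
stand 0.7 [241.6 264.3] [[0.493 0.022 0.017]] [[0.5   0.044 0.   ]]
leg_top 0.63 [211.1 236.6] [[0.456 0.187 0.025]] [[ 0.41  -0.005  0.152]]
leg_top 0.56 [272.7 186.4] [[ 0.249 -0.203  0.152]] [[ 0.249 -0.203  0.152]]
leg_top 0.55 [198.  261.6] [[0.491 0.04  0.151]] [[0.49  0.038 0.152]]
mark_top 0.66 [206.4 274.1] [[ 0.499 -0.038  0.169]] [[ 0.493 -0.057  0.182]]
mark_top 0.59 [287.  196.1] [[ 0.267 -0.197  0.101]] [[ 0.257 -0.285  0.182]]
lever_mid 0.82 [201.3 269. ] [[0.517 0.055 0.126]] [[0.518 0.058 0.125]]
lever_mid 0.59 [276.6 195.3] [[ 0.267 -0.196  0.13 ]] [[ 0.268 -0.19   0.125]]
top [0.347 0.077 0.977] ['image', 'z_map', 'mtx', 'origin', 'rotation', 'shot', 'st']
stand 0.72 [202.6 278.9] [[0.483 0.053 0.115]] [[0.501 0.05  0.   ]]
stand 0.62 [300.5 378.9] [[ 0.257 -0.182  0.065]] [[ 0.25  -0.201  0.   ]]
leg_top 0.52 [306.6 400.7] [[ 0.253 -0.203  0.151]] [[ 0.253 -0.203  0.152]]
leg_top 0.43 [194.3 282.6] [[0.497 0.045 0.149]] [[0.496 0.045 0.152]]
leg_top 0.36 [189.7 312.4] [[ 0.534 -0.039  0.012]] [[ 0.507 -0.022  0.152]]
mark_top 0.6 [301.9 441.8] [[ 0.265 -0.283  0.168]] [[ 0.266 -0.276  0.182]]
mark_top 0.58 [190.3 313. ] [[ 0.501 -0.021  0.172]] [[ 0.499 -0.02   0.182]]
lever_mid 0.83 [292.9 387.7] [[ 0.281 -0.178  0.149]] [[ 0.279 -0.186  0.125]]
lever_mid 0.82 [182.4 275.5] [[0.556 0.058 0.   ]] [[0.529 0.061 0.125]]
```

View pics/top.png

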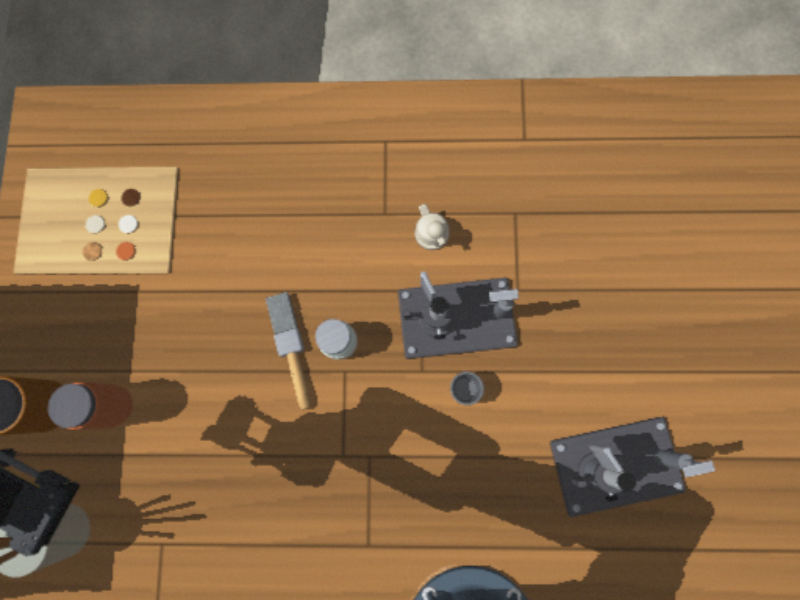

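View pics/a.png

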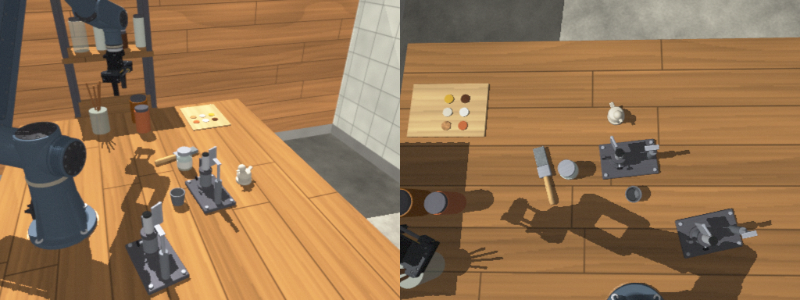

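The top view (800x600) shows two stands. The target is the farther one, with its leg at about (438,300), its blade pointing up and left to (425,275), and its mark flag at (503,295). World position is about (0.495, 0.043), with yaw of about 3°. I'll rise and travel above it first.

Call:
send_rows(
  moves="87 0 -40 0 0;87 0 -40 0 0;87 -25 0 -28.7 0;87 -25 0 -28.7 0;87 -25 0 -28.7 0;87 -25 0 -28.7 0;87 -25 0 -28.7 0;87 -25 0 -28.7 0;87 -25 0 -28.7 0;87 -25 0 -28.7 0;87 -25 0 -28.7 0;87 -25 0 -28.7 0;87 -25 0 -28.7 0;87 -25 0 -28.7 0;87 -25 0 -28.7 0;87 -25 0 -28.7 0;87 -25 0 -28.7 0",
)

```text
time_s: 1.92
position: [0.4961, 0.0441, 0.2747]
tcp_rot: [[0.421, 0.001, -0.907], [0.907, 0.0, 0.421], [0.0, -1.0, -0.001]]
force: [-0.0, 0.3, 0.0]
opening: 0.998
```

Call:
send_rows(
  moves="87 0 0 0 7;87 0 0 0 7;87 0 0 0 7;87 0 0 0 7;87 0 0 0 7;87 0 0 0 7;87 0 0 0 7;87 0 0 0 7;87 0 0 0 7;87 0 0 0 7;87 0 0 0 7;87 0 0 0 7;87 0 0 0 7;87 0 0 0 7;87 0 0 0 0;87 0 0 0 0",
)

```text
time_s: 3.25
position: [0.4956, 0.0459, 0.2745]
tcp_rot: [[0.842, 0.0, 0.54], [-0.54, -0.0, 0.842], [0.0, -1.0, 0.0]]
force: [0.0, -0.4, -0.6]
opening: 1.0
```

```bash
python3 - <<'E'
from h import *
s=read_state(); R=np.array(s["tcp_rot"]); print(s["time_s"],np.round(s["position"],4),np.round(s["joint_positions"],1),R.round(3).tolist(),"xang",np.degrees(np.arctan2(R[1,0],R[0,0])))
c=shot("wrist"); print("cam",cam(c)[1].round(3),"tool",np.array(c["tool_from_camera"]).round(3).tolist())
for name in ("leg_top","mark_top","lever_mid"):
    for d in mark_of(c,name):
        rc=np.array(d["pixel"]); print(name,round(d["p"],2),rc.round(1),pts(c,rc).round(4))
rc,P=cloud(c); k=(P[:,2]>.08)&(P[:,2]<.21)&(np.hypot(P[:,0]-.495,P[:,1]-.043)<.16)
for lo in np.arange(.08,.21,.004):
    m=k&(P[:,2]>=lo)&(P[:,2]<lo+.004)
    if m.sum()>15: print(round(lo,3),m.sum(),P[m].mean(0).round(4),P[m].min(0).round(3),P[m].max(0).round(3))
cv2.imwrite("pics/w1.png",cv2.resize(c["image"],(800,600)))
E
```

```text
3.25 [0.4956 0.0459 0.2745] [-7.6 14.9 93.9 -0.  71.2 25.1] [[0.842, 0.0, 0.54], [-0.54, -0.0, 0.842], [0.0, -1.0, 0.0]] xang -32.674450450909916
cam [0.531 0.103 0.464] tool [[1.0, 0.001, -0.0, -0.001], [-0.0, 0.246, -0.969, -0.19], [-0.001, 0.969, 0.246, 0.067], [0.0, 0.0, 0.0, 1.0]]
leg_top 0.56 [182.  256.2] [[0.4967 0.0512 0.151 ]]
mark_top 0.43 [240.2 298.1] [[ 0.5025 -0.0224  0.1728]]
lever_mid 0.86 [151.1 269.8] [[0.5269 0.0713 0.1494]]
0.08 215 [0.4677 0.1756 0.0817] [ 0.445 -0.05   0.08 ] [0.518 0.202 0.084]
0.084 47 [0.5027 0.0182 0.0867] [ 0.472 -0.051  0.084] [0.518 0.098 0.088]
0.088 427 [0.4968 0.0536 0.0896] [ 0.472 -0.05   0.088] [0.519 0.105 0.092]
0.092 34 [0.5077 0.0113 0.094 ] [ 0.491 -0.051  0.092] [0.533 0.103 0.096]
0.096 29 [0.5081 0.0027 0.0976] [ 0.489 -0.05   0.096] [0.536 0.1   0.1  ]
0.1 75 [0.5026 0.0425 0.1027] [ 0.487 -0.056  0.1  ] [0.54  0.105 0.104]
0.104 163 [ 0.5064 -0.0024  0.1054] [ 0.487 -0.063  0.104] [0.542 0.104 0.108]
0.108 17 [0.5118 0.0263 0.1104] [ 0.487 -0.052  0.108] [0.541 0.077 0.112]
0.112 23 [0.5113 0.0502 0.1139] [ 0.49  -0.05   
[... 367 characters left out ...]
0.051  0.132] [0.542 0.078 0.136]
0.136 19 [0.5122 0.0655 0.1375] [0.487 0.051 0.136] [0.538 0.078 0.14 ]
0.14 24 [0.5092 0.0638 0.1422] [0.489 0.052 0.14 ] [0.536 0.077 0.144]
0.144 22 [0.5122 0.0645 0.1455] [0.487 0.048 0.144] [0.539 0.078 0.147]
0.148 350 [0.4968 0.0526 0.1511] [0.483 0.039 0.148] [0.543 0.078 0.152]
0.152 102 [0.4985 0.0541 0.1527] [0.484 0.042 0.152] [0.541 0.078 0.156]
0.156 200 [0.5276 0.0679 0.1589] [0.51  0.057 0.156] [0.543 0.078 0.16 ]
0.16 48 [0.5264 0.0668 0.1604] [0.511 0.059 0.16 ] [0.542 0.077 0.162]
0.168 27 [ 0.5051 -0.0232  0.1713] [ 0.496 -0.033  0.17 ] [ 0.511 -0.019  0.172]
0.172 77 [ 0.5052 -0.0243  0.173 ] [ 0.497 -0.032  0.172] [ 0.511 -0.02   0.174]
```

View pics/w1.png

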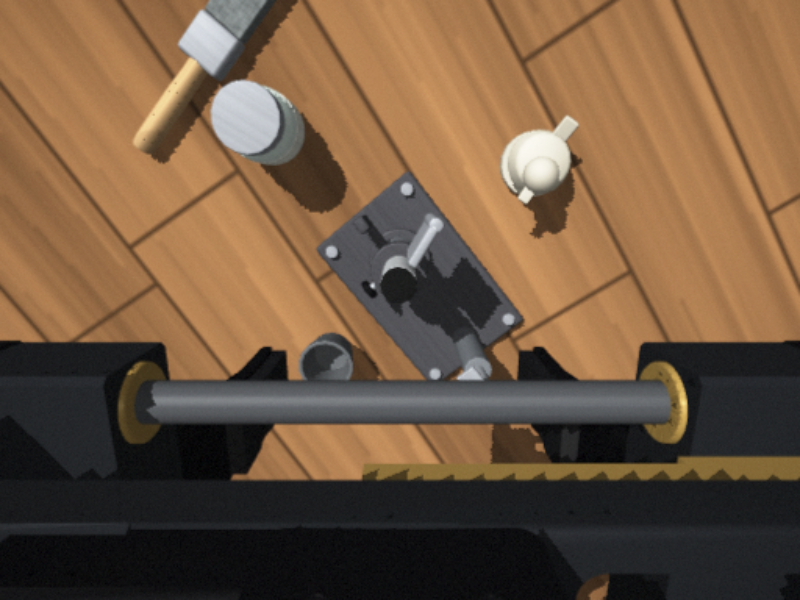

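The wrist view shows the leg top at (400,283), the blade running to (435,225), and the flag near (475,375). Camera estimates of the leg's y disagree (0.045 against 0.051), so I'll fit the rubber disc in each camera.

```bash
python3 - <<'E'
from h import *
for n in ("wrist","top","side"):
    c=shot(n); rc,P=cloud(c); hsv=c["image"][rc[:,0],rc[:,1]].max(1)
    near=np.hypot(P[:,0]-.496,P[:,1]-.047)<.025
    d=near&(abs(P[:,2]-.1515)<.003)&(hsv<75)
    Q=P[d]
    if len(Q)>8:
        (e,r)=cv2.minEnclosingCircle(Q[:,:2].astype(np.float32)); print(n,"disc",len(Q),"mean",Q.mean(0).round(4),"med z",np.median(Q[:,2]).round(4),"circ",np.round(e,4),round(r,4))
    b=(P[:,2]>.1565)&(P[:,2]<.1625)&(np.hypot(P[:,0]-.527,P[:,1]-.065)<.03); Q=P[b]
    if len(Q)>8:
        v=cv2.fitLine(Q[:,:2].astype(np.float32),cv2.DIST_HUBER,0,.01,.01).ravel(); print(n,"blade",len(Q),Q.mean(0).round(4),"ang",np.degrees(np.arctan2(v[1],v[0])).round(1),"med z",np.median(Q[:,2]).round(4))
    f=(P[:,2]>.165)&(P[:,2]<.2)&(np.hypot(P[:,0]-.503,P[:,1]+.035)<.045); Q=P[f]
    if len(Q)>8: print(n,"flag",len(Q),Q.mean(0).round(4),"z pct",np.percentile(Q[:,2],[10,50,75,90]).round(4),Q.min(0).round(3),Q.max(0).round(3))
    col=(P[:,2]>.087)&(P[:,2]<.093)&near
    print(n,"collar z",np.median(P[col,2]).round(4) if col.any() else None)
    f=(P[:,2]>.009)&(P[:,2]<.018)&(abs(P[:,0]-.5)<.085)&(abs(P[:,1]-.005)<.12); 
    if f.sum()>50: print(n,"foot",cv2.minAreaRect(P[f][:,:2].astype(np.float32)*1000))
E
```

```text
wrist disc 417 mean [0.4953 0.0517 0.1513] med z 0.1514 circ [0.4949 0.0512] 0.013
wrist blade 248 [0.5274 0.0676 0.1591] ang 26.6 med z 0.1592
wrist flag 104 [ 0.5052 -0.024   0.1725] z pct [0.1712 0.1726 0.1731 0.1736] [ 0.497 -0.033  0.17 ] [ 0.511 -0.019  0.174]
wrist collar z 0.0894
wrist foot ((498.83966064453125, 16.53968048095703), (120.05599975585938, 189.42189025878906), 6.272026062011719)
top flag 93 [ 0.5042 -0.0366  0.1721] z pct [0.17   0.1723 0.1734 0.1741] [ 0.497 -0.052  0.169] [ 0.512 -0.021  0.176]
top collar z 0.0888
top foot ((526.3604125976562, -28.776458740234375), (94.5577621459961, 84.18032836914062), 86.09764862060547)
side disc 28 mean [0.4948 0.0435 0.1504] med z 0.1504 circ [0.4956 0.0437] 0.0111
side blade 22 [0.5279 0.0623 0.1584] ang 30.9 med z 0.1581
side flag 61 [ 0.506  -0.0463  0.1715] z pct [0.1696 0.1719 0.1727 0.1732] [ 0.498 -0.065  0.165] [ 0.515 -0.023  0.174]
side collar z 0.0893
side foot ((499.38861083984375, 10.799674987792969), (121.07953643798828, 190.7152099609375), 6.152871608734131)
```

The wrist and side/top cameras disagree by about 6 mm in y. I'll turn the hand by 126° and look again, so the wrist mounting error can be solved for.

Call:
send_rows(
  moves="87 0 0 0 -7;87 0 0 0 -7;87 0 0 0 -7;87 0 0 0 -7;87 0 0 0 -7;87 0 0 0 -7;87 0 0 0 -7;87 0 0 0 -7;87 0 0 0 -7;87 0 0 0 -7;87 0 0 0 -7;87 0 0 0 -7;87 0 0 0 -7;87 0 0 0 -7;87 0 0 0 -7;87 0 0 0 -7;87 0 0 0 -7;87 0 0 0 -7;87 0 0 0 0;87 0 0 0 0",
)

```text
time_s: 5.27
position: [0.4957, 0.0459, 0.2743]
tcp_rot: [[-0.052, -0.0, -0.999], [0.999, 0.0, -0.052], [0.0, -1.0, -0.0]]
force: [0.7, 0.2, 0.6]
opening: 0.995
```

```bash
python3 - <<'E'
from h import *
c=shot("wrist"); s=c["st"]; print(s["time_s"],np.round(s["position"],4))
rc,P=cloud(c); v=c["image"][rc[:,0],rc[:,1]].max(1)
d=(np.hypot(P[:,0]-.496,P[:,1]-.047)<.03)&(abs(P[:,2]-.1515)<.003)&(v<75); Q=P[d]
e,r=cv2.minEnclosingCircle(Q[:,:2].astype(np.float32)); print("disc",len(Q),Q.mean(0).round(4),np.round(e,4),round(r,4),np.median(Q[:,2]))
f=(P[:,2]>.009)&(P[:,2]<.018)&(abs(P[:,0]-.5)<.09)&(abs(P[:,1]-.005)<.12); print("foot",cv2.minAreaRect(P[f][:,:2].astype(np.float32)*1000))
f=(P[:,2]>.165)&(P[:,2]<.2)&(np.hypot(P[:,0]-.503,P[:,1]+.035)<.045); Q=P[f]
if len(Q): print("flag",len(Q),Q.mean(0).round(4),np.percentile(Q[:,2],[10,50,90]).round(4))
R1=np.array([[.842,.54],[-.54,.842]]); R=np.array(s["tcp_rot"]); R2=R[[0,1]][:,[0,2]]
m1=np.array([.4949,.0512]); m2=np.array(e)
er=np.linalg.solve(R1-R2,m1-m2); print("tool err xz",er.round(4),"axis",(m1-R1@er).round(4))
E
```

```text
5.2667 [0.4957 0.0459 0.2743]
disc 409 [0.4947 0.0517 0.1514] [0.4951 0.0519] 0.0127 0.15143361736893218
foot ((499.127197265625, 17.289657592773438), (120.04193878173828, 189.71554565429688), 6.278172492980957)
flag 533 [ 0.5047 -0.0388  0.1727] [0.1718 0.1728 0.1737]
tool err xz [ 0.0003 -0.0003] axis [0.4948 0.0516]
```

Both wrist views agree: the axis is at (0.4948, 0.0516), yaw is 6.3°, the blade is at 26.6° (lever ≈ 0), and the mark is 21.4 mm above the leg top. Next I turn back, centre and descend to z ≈ 0.101.

Call:
send_rows(
  moves="87 0 0 0 7;87 0 0 0 7;87 0 0 0 7;87 0 0 0 7;87 0 0 0 7;87 0 0 0 7;87 0 0 0 7;87 0 0 0 7;87 0 0 0 7;87 0 0 0 7;87 0 0 0 7;87 0 0 0 7;87 0 0 0 7;87 0 0 0 7;87 0 0 0 7;87 0 0 0 7;87 0 0 0 7;87 0 0 0 7;87 -3.8 0 4.3 0;87 0 0 0 0",
)

```text
time_s: 6.98
position: [0.4945, 0.0523, 0.2743]
tcp_rot: [[0.841, -0.0, 0.541], [-0.541, 0.001, 0.841], [-0.001, -1.0, 0.0]]
force: [0.1, -0.3, -0.2]
opening: 1.001
```

Call:
send_rows(
  moves="87 0 20 0 0;87 0 20 0 0;87 0 20 0 0;87 0 20 0 0;87 0 20 0 0;87 0 20 0 0;87 0 20 0 0;87 0 15 0 0;87 0 10 0 0;87 0 8 0 0;87 0 0 0 0;87 0 0 0 0",
)

```text
time_s: 7.98
position: [0.4948, 0.0517, 0.1013]
tcp_rot: [[0.841, -0.0, 0.542], [-0.542, 0.0, 0.841], [-0.0, -1.0, -0.0]]
force: [-0.5, -1.0, 0.6]
opening: 1.0
```

Call:
send_rows(
  moves="0 0 0 0 0;0 0 0 0 0;0 0 0 0 0;0 0 0 0 0;0 0 0 0 0;0 0 0 0 0;0 0 0 0 0;0 0 0 0 0;0 0 0 0 0;0 0 0 0 0;0 0 0 0 0;0 0 0 0 0",
)

```text
time_s: 8.98
position: [0.4954, 0.0512, 0.1014]
tcp_rot: [[0.84, 0.001, 0.542], [-0.542, -0.001, 0.84], [0.001, -1.0, 0.0]]
force: [0.5, -0.5, -1.0]
opening: 0.288
```

Gripped at about 25 mm. Raising 21.4 mm.

Call:
send_rows(
  moves="0 0 -4 0 0;0 0 -4 0 0;0 0 -4 0 0;0 0 -4 0 0;0 0 -4 0 0;0 0 -1.4 0 0;0 0 0 0 0;0 0 0 0 0;0 0 0 0 0",
)

```text
time_s: 9.73
position: [0.4953, 0.0514, 0.1229]
tcp_rot: [[0.84, 0.001, 0.542], [-0.542, -0.0, 0.84], [0.001, -1.0, 0.0]]
force: [2.8, -2.3, -2.6]
opening: 0.291
```

```bash
cat > chk.py <<'E'
from h import *
import sys
s=read_state(); R=np.array(s["tcp_rot"]); print(s["time_s"],np.round(s["position"],4),"xang",np.degrees(np.arctan2(R[1,0],R[0,0])).round(1),"j",np.round(s["joint_positions"],1),"F",np.round(s["force"],1),"M",np.round(s["moment"],2),s["opening"])
for n in ("wrist","side","top"):
    c=shot(n); rc,P=cloud(c); v=c["image"][rc[:,0],rc[:,1]].max(1); dx,dy=P[:,0]-.495,P[:,1]-.0515; ra=np.hypot(dx,dy)
    for nm,m in (("disc",(ra<.02)&(P[:,2]>.163)&(P[:,2]<.185)&(v<75)),("flag",(P[:,2]>.165)&(P[:,2]<.182)&(np.hypot(P[:,0]-.503,P[:,1]+.038)<.045))):
        if m.sum()>8: print(n,nm,m.sum(),P[m].mean(0).round(4),"z",np.percentile(P[m,2],[10,50,90]).round(4))
    b=(P[:,2]>.1565)&(P[:,2]<.1625)&(ra<.06)&(ra>.02)&(v>90); Q=P[b]
    if len(Q)>8: print(n,"blade",len(Q),Q.mean(0).round(4),"from axis",np.degrees(np.arctan2(Q[:,1].mean()-.0515,Q[:,0].mean()-.495)).round(1))
    cv2.imwrite(f"pics/{sys.argv[1]}_{n}.png",cv2.resize(c["image"],(800,600)))
E
python3 chk.py r
```

```text
9.7333 [0.4953 0.0514 0.1229] xang -32.8 j [ -6.9  26.7 104.3  -0.   49.   25.9] F [ 2.8 -2.3 -2.6] M [-0.61 -0.42  0.04] 0.2910667122996713
wrist disc 763 [0.4986 0.0565 0.1721] z [0.1677 0.1727 0.1749]
wrist blade 832 [0.5286 0.0689 0.1591] from axis 27.4
side disc 56 [0.489  0.0449 0.1728] z [0.168  0.1721 0.1793]
side flag 60 [ 0.506  -0.046   0.1716] z [0.1696 0.1718 0.1734]
side blade 13 [0.533  0.063  0.1587] from axis 16.9
```

View pics/r_wrist.png

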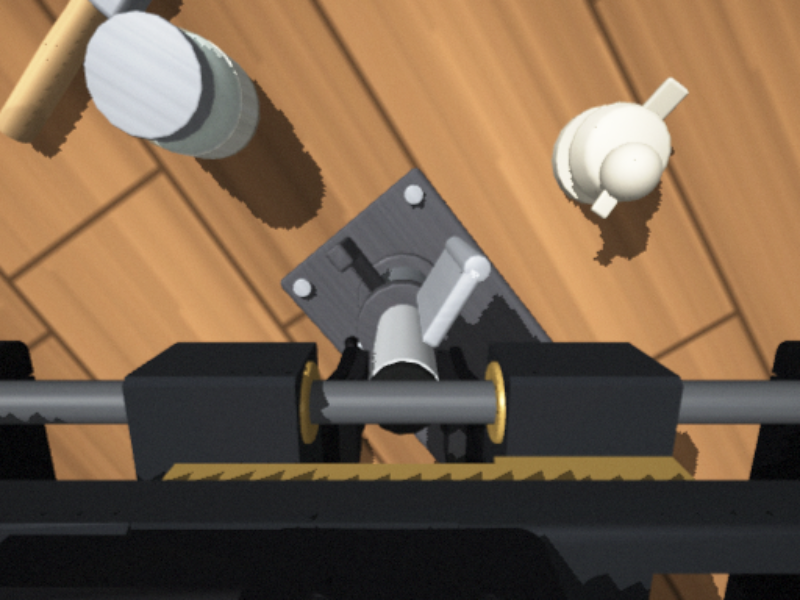

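The leg is held with its rubber top under the gripper rod at (403,385), and the blade stands at (450,295). Now I swing counter-clockwise.

Call:
send_rows(
  moves="0 0 0 0 -5;0 0 0 0 -5;0 0 0 0 -5;0 0 0 0 -5;0 0 0 0 -5;0 0 0 0 -5;0 0 0 0 -5;0 0 0 0 -5;0 0 0 0 -5;0 0 0 0 -5;0 0 0 0 -5;0 0 0 0 -5;0 0 0 0 0;0 0 0 0 0",
)

```text
time_s: 11.05
position: [0.4952, 0.0511, 0.1227]
tcp_rot: [[0.89, 0.001, -0.456], [0.456, -0.001, 0.89], [0.0, -1.0, -0.001]]
force: [3.3, -4.2, -2.3]
opening: 0.288
```

```bash
python3 chk.py s
```

```text
11.05 [0.4952 0.0511 0.1227] xang 27.1 j [ -7.   26.7 104.3  -0.   49.  -34.1] F [ 3.3 -4.2 -2.3] M [-0.77 -0.49 -0.09] 0.28791729385547143
wrist disc 778 [0.4921 0.0568 0.1719] z [0.1674 0.1724 0.1745]
wrist blade 838 [0.5067 0.0873 0.1591] from axis 71.9
side disc 60 [0.5026 0.0462 0.1739] z [0.1688 0.173  0.1814]
side flag 60 [ 0.506  -0.0465  0.1717] z [0.1699 0.1719 0.1732]
side blade 9 [0.5054 0.0696 0.1594] from axis 60.1
```

View pics/s_wrist.png

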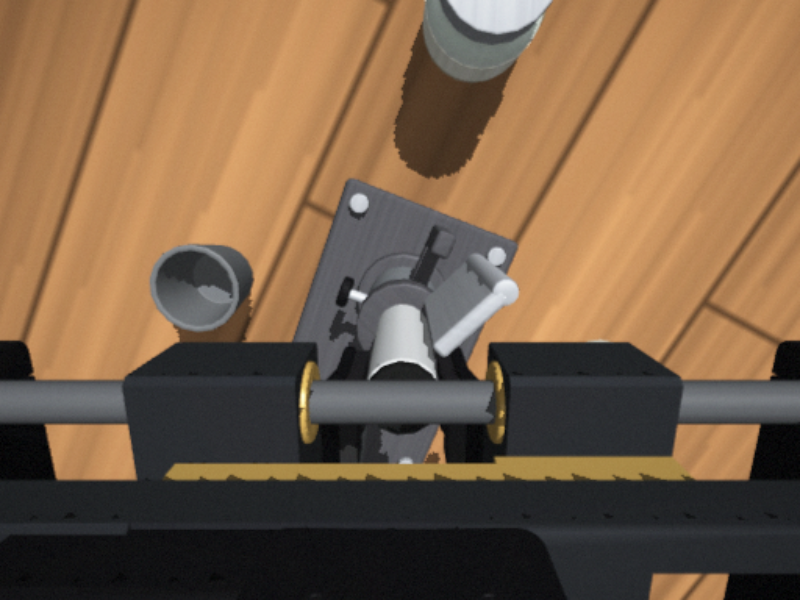

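The blade has followed to about 71° and its top end is at (508,290). It needs about 13° more, so I'll continue gently and watch for the stop in the yaw moment.

Call:
send_rows(
  moves="0 0 0 0 -4;0 0 0 0 -4;0 0 0 0 -3;0 0 0 0 -1;0 0 0 0 0;0 0 0 0 0",
)

```text
time_s: 11.7
position: [0.4952, 0.0511, 0.1228]
tcp_rot: [[0.776, 0.001, -0.631], [0.631, -0.001, 0.776], [0.0, -1.0, -0.001]]
force: [3.7, -4.0, -2.2]
opening: 0.293
```

```bash
python3 chk.py t | head -3
```

```text
11.7 [0.4952 0.0511 0.1228] xang 39.1 j [ -7.   26.7 104.3  -0.   49.  -46.1] F [ 3.7 -4.  -2.2] M [-0.78 -0.54 -0.16] 0.29251681177772076
wrist disc 769 [0.491  0.0562 0.1719] z [0.1677 0.1724 0.1745]
wrist blade 826 [0.4994 0.089  0.1591] from axis 83.3
```

Call:
send_rows(
  moves="0 0 0 0 -1;0 0 0 0 -1;0 0 0 0 0;0 0 0 0 0",
)

```text
time_s: 12.18
position: [0.4953, 0.0511, 0.1228]
tcp_rot: [[0.753, 0.001, -0.658], [0.658, -0.001, 0.753], [0.0, -1.0, -0.001]]
force: [4.0, -4.2, -2.8]
opening: 0.29
```

```bash
python3 chk.py u
```

```text
12.1833 [0.4953 0.0511 0.1228] xang 41.1 j [-7.000e+00  2.670e+01  1.043e+02 -1.000e-01  4.900e+01 -4.810e+01] F [ 4.  -4.2 -2.8] M [-0.75 -0.59 -0.12] 0.29025744906059886
wrist disc 776 [0.4907 0.0561 0.1719] z [0.1677 0.1724 0.1749]
wrist blade 835 [0.4986 0.089  0.1591] from axis 84.5
side disc 47 [0.5047 0.0492 0.1751] z [0.1701 0.1734 0.1831]
side flag 57 [ 0.5059 -0.0454  0.1717] z [0.1699 0.1719 0.1733]
```

Call:
send_rows(
  moves="0 0 0 0 -1;0 0 0 0 0;0 0 0 0 0",
)

```text
time_s: 12.58
position: [0.4955, 0.051, 0.1227]
tcp_rot: [[0.742, 0.001, -0.671], [0.671, -0.001, 0.742], [0.0, -1.0, -0.001]]
force: [3.7, -3.9, -3.4]
opening: 0.288
```

```bash
python3 chk.py v|head -3
```

```text
12.5833 [0.4955 0.051  0.1227] xang 42.1 j [-7.000e+00  2.670e+01  1.043e+02 -1.000e-01  4.890e+01 -4.910e+01] F [ 3.7 -3.9 -3.4] M [-0.87 -0.54 -0.17] 0.28789503058146426
wrist disc 773 [0.4906 0.0562 0.172 ] z [0.1676 0.1725 0.1749]
wrist blade 838 [0.4986 0.0889 0.1591] from axis 84.5
```

Call:
send_rows(
  moves="0 0 0 0 -1;0 0 0 0 0;0 0 0 0 0",
)

```text
time_s: 12.98
position: [0.4957, 0.051, 0.1228]
tcp_rot: [[0.73, 0.001, -0.683], [0.683, -0.001, 0.73], [0.0, -1.0, -0.002]]
force: [4.4, -4.5, -3.9]
opening: 0.289
```

```bash
python3 chk.py w|head -3
```

```text
12.9833 [0.4957 0.051  0.1228] xang 43.1 j [-7.000e+00  2.670e+01  1.043e+02 -1.000e-01  4.890e+01 -5.010e+01] F [ 4.4 -4.5 -3.9] M [-0.96 -0.61 -0.21] 0.28948741095941377
wrist disc 778 [0.4903 0.056  0.172 ] z [0.1681 0.1725 0.175 ]
wrist blade 825 [0.4986 0.089  0.1591] from axis 84.5
```

The blade has stopped at the predicted closed angle while the hand moved on and the moment rose, so it is at its stop. Now I verify the height.

Call:
send_rows(
  moves="0 0 0 0 -1;0 0 0 0 0;0 0 0 0 0",
)

```text
time_s: 13.38
position: [0.4959, 0.0509, 0.1228]
tcp_rot: [[0.718, 0.002, -0.696], [0.696, -0.001, 0.718], [0.001, -1.0, -0.002]]
force: [4.7, -4.0, -4.5]
opening: 0.291
```

```bash
python3 chk.py x|head -3; python3 - <<'E'
from h import *
for n in ("wrist","side"):
    c=shot(n); rc,P=cloud(c); ra=np.hypot(P[:,0]-.495,P[:,1]-.0515 if n=="wrist" else P[:,1]-.0445)
    m=(ra<.013)&(P[:,2]>.16)&(P[:,2]<.19)
    h,e=np.histogram(P[m,2],np.arange(.16,.1905,.001)); print(n,dict(zip((e[:-1]*1000).round().astype(int).tolist(),h.tolist())))
    k=m&(P[:,2]>.1695)&(P[:,2]<.1765)
    A=P[k]; print("med",np.median(A[:,2]).round(4),"box",rc[k].min(0),rc[k].max(0))
    for d in mark_of(c,"leg_top")+mark_of(c,"mark_top"):
        print(round(d["p"],2),np.round(d["pixel"],1),pts(c,d["pixel"]).round(4))
    if n=="side": cs=c["image"][150:260,210:330]
    else: cw=c["image"][200:310,200:320]
cv2.imwrite("pics/fin.png",cv2.resize(np.hstack([cs,cw]),None,fx=3.3,fy=3.3,interpolation=cv2.INTER_CUBIC))
E
```

```text
13.3833 [0.4959 0.0509 0.1228] xang 44.1 j [-7.000e+00  2.670e+01  1.042e+02 -1.000e-01  4.890e+01 -5.100e+01] F [ 4.7 -4.  -4.5] M [-0.84 -0.62 -0.23] 0.291394297867858
wrist disc 790 [0.49  0.056 0.172] z [0.168  0.1725 0.1748]
wrist blade 838 [0.4986 0.0889 0.1591] from axis 84.5
wrist {160: 11, 161: 12, 162: 13, 163: 10, 164: 14, 165: 23, 166: 42, 167: 20, 168: 7, 169: 16, 170: 31, 171: 94, 172: 234, 173: 128, 174: 7, 175: 0, 176: 0, 177: 0, 178: 0, 179: 0, 180: 0, 181: 0, 182: 0, 183: 0, 184: 0, 185: 1, 186: 0, 187: 0, 188: 0, 189: 1}
med 0.1726 box [231 235] [276 278]
0.72 [254.6 259.1] [[0.4739 0.0748 0.2372]]
side {160: 0, 161: 3, 162: 1, 163: 0, 164: 2, 165: 2, 166: 2, 167: 1, 168: 2, 169: 0, 170: 0, 171: 6, 172: 7, 173: 1, 174: 0, 175: 0, 176: 0, 177: 0, 178: 0, 179: 0, 180: 0, 181: 0, 182: 0, 183: 0, 184: 0, 185: 0, 186: 0, 187: 0, 188: 0, 189: 0}
med 0.1721 box [188 264] [192 267]
0.75 [272.8 189.4] [[ 0.2548 -0.2082  0.1543]]
0.55 [287.4 200.3] [[ 0.276  -0.1928  0.0941]]
0.41 [203.2 274.9] [[ 0.5051 -0.0275  0.1714]]
```

View pics/fin.png

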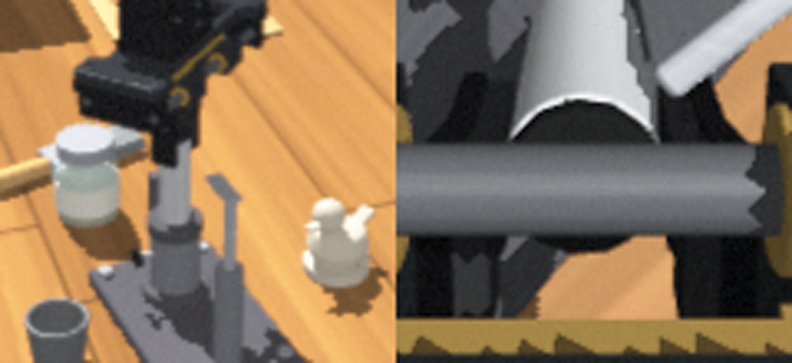

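The close-up shows the leg still gripped, with its dark rubber disc at (585,130) in the right half and the flag undisturbed at (225,185) in the left. The disc reads 0.1726 against the flag's 0.1727 (wrist), and 0.1721 against 0.1719 (side). Handing in.

```bash
python3 -c "
from rig import *
print(hand_in())"
```

```text
the job is handed in; nothing more can be done
None
```

I gripped the leg of the farther stand and raised it 21.4 mm to the mark. Still holding it, I swung the lever closed and handed the job in with the grip and a light closing push kept on, at about 13.5 s.

- **Height:** the rubber top reads 172.6 mm against the flag's 172.7 mm in the wrist camera, and 172.1 mm against 171.9 mm in the side camera. The wrist flag value was taken before the lift, because the flag was hidden from that camera afterwards.
- **Lever:** the blade stayed at 84.5° over the last three 1° hand turns while the yaw moment rose to about 0.2 N m. That is within a degree of the closed angle I worked out from the stand's position (83.6°).
- **Other items:** in the last side picture the mark, jar, pot and duck stood as before. I checked those by eye. Most of the brush was outside that close-up, but nothing came near it.
- **Disagreement:** the side and top cameras put the leg about 6 mm away in y from the wrist camera. A second wrist view from another hand angle agreed with the first to about 1 mm, so I used the wrist values. The side camera's blade angles during the swing came from few pixels and were off, so I ignored them.

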